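Match the lamp dimmers and switch the lamps on

ROBOT

A 6-joint arm with a two-finger parallel gripper is mounted at the origin on the work surface. World frame = base frame: x ahead of the robot, y to its left, z up, the work surface at z = 0. Lengths are in m, angles in rad, forces in N, time in s.
With the tool pointing down it reaches from about 0.4 to 0.825 m from the base axis. Payload 7 kg.
Tool frame: the origin (TCP) lies midway between the tips of the shut fingers; the grasp point (between the pads) lies 19 mm behind it (manip.grip_depth is the distance from the TCP to the grasp point, in m); x points along the fingers, y is the direction in which the jaws open and shut, and the axes are right-handed (so a half turn about x gives the same grasp; the last joint's range is limited). The gripper opens to 85 mm and grips with 20 to 120 N. Pads are 22 mm wide; open, the fingers measure 114 mm over their backs; the gripper's body (76 mm by 85 mm) begins 54 mm behind the grasp point. The pads swing forward as they close: fully open they stand 13 mm farther back than shut.
Start: joints at [1.583, 0.359, 0.012, 0, -1.224, -0.288], TCP at [0.184, 0.649, 0.231] pointing down, gripper open.
Joint ranges: [-3.07, 3.07], [-1.43, 2.12], [-1.02, 1.25], [-3.03, 1.67], [-3.05, -0], [-3.03, 3.03]. Speed limits (rad/s): [2.39, 2.39, 3.01, 3.14, 3.14, 3.14].

INTERFACE

Orientations are given as a rotation vector (axis times angle).
In Python, from bench import manip gives the robot as it stands. The module is installed in compiled form; this text tells all that it offers.
- The arm moves only by the tool step_arm, never from a script. Its argument "plan" is one flat list of numbers, 4 for each row, row after row: the shift along the tool's x, y, z in m, then the turn about the tool's x in degrees. A call has 1 to 5 rows; each row shifts and turns the commanded pose from where the row before left it, along the tool's axes as they then stand; what a row does not reach is not made up. A row lasts 1/10 s, in which the tool goes at most 50 mm and 8.59 degrees, less where a joint would pass 70% of its speed; a pose out of reach is approached as far as the arm can. A call with a gripper value outside its range is refused whole. "fingers" is the closure in counts, from 0 (fully open) to 255 (shut), set as the call begins (left out, the last holds). The fingers move at their own pace and stop on an object; "force" is the grip in N (left out, the last holds). Time passes only in rows, so rows that do not move let the fingers close. It gives the time, the measured TCP pose, the force and the opening at its end, in the units of the state.
- manip.get_state(): the state, without advancing time (a new reading comes with each control period).
- manip.grab_frame(name): name is "scene" or "side" or "wrist"; returns (picture, depth): 480x640x3 uint8, blue, green, red; 480x640 float32, m along the optical axis (not along the pixel's ray), 0 where there is no reading.
- manip.calibration(name): a dict with "fx", "fy", "cx", "cy" (pixels), "world_to_cam" (4x4, takes a point from world to camera coordinates). Camera axes: x right, y up, looking along -z (the intrinsics and any distortion apply to the point x, -y, -z); pixel columns grow to the right and rows downward; lengths in m; the calibration is good to about 2 mm. The wrist camera is an equidistant fisheye: a pixel r from the principal point sees the ray r / f radians off the axis. A picture is of the moment at which its call begins: read the wrist's pose just before it. calibration takes no time and is no camera call; for the wrist camera it gives the pose at the moment of the call.
- manip.finish_job(): hands the job in, once; it reports no verdict.
The state is a dict: "time": time; "q": joint angles; "dq": joint speeds; "joint_efforts": joint torques, N m; "ee_pos": TCP position; "ee_rot": TCP orientation; "ft_force": force on the tool from outside, world axes, zero at the start; "torque": the same for the moment, N m; "width": opening from 0.0 (shut) to 1.0 (fully open).
Only numpy, scipy, OpenCV 4.12 (cv2) and the standard library are available. Lean on these libraries where they do the work, as an engineer would, in place of code of your own. Each camera call takes 0.05 s, during which the arm holds its last target.

TASK

Get the two lamps ready for the evening: lift the coin tin off the dimmer console and set it down gently, upright, in the wooden tray; then slide the bar-shaped dimmer grip along its track until it is level with the round grip, which is already right and must stay where it is. Last of all, switch the socket strip on by sliding its switch fully towards the sockets, and leave the mug and the glass jar standing where they are.

Things in the scene. Friction and masses are not known exactly. Their poses are not given: they have to be found in the camera images.
- console: Grey flat dimmer console fixed to the table, 200 (x) x 250 (y) x 30 high; origin at the centre of its underside. Two parallel tracks run along its y axis, centred on y = 0: the bar-shaped grip's at x = +50, the round grip's at x = -50 (grip travel from y = -70 to y = +70). The tracks are flush slots, with tick marks beside them; a small stack of coins lies on the console at about x = 0, y = +100.
- bar_top (a point): Centre of the top of the bar-shaped black grip (28 in x, 14 in y, 30 tall; its top is 60 above the table), on the console's x = +50 track. Axes as the console's.
- bar_fader (a joint): Position of the bar-shaped grip along its track, m: 0 at the console's -y end (grip centre at y = -70), 0.14 at the +y end. Starts near 0. It resists with about 2.5 N of friction and stays where it is left; no spring.
- round_top (a point): Centre of the top of the round black grip (22 diameter, 30 tall; its top is 60 above the table), on the console's x = -50 track. Axes as the console's. It marks the wanted level: the bar-shaped grip is level with it when both have the same console y.
- round_fader (a joint): Position of the round grip along its track, m, same scale as the bar-shaped grip's (equal values = level). Same 2.5 N friction; it moves if bumped.
- tin: Closed round metal coin tin, 57 diameter, 52 tall, 0.12 to 0.26 kg, standing loose on the console over the bar-shaped grip's track, in the grip's way; origin at the centre of its underside.
- tray: Shallow square wooden tray fixed to the table, 160 x 160 outside, walls 6 thick and 16 high, floor 6 thick, empty; origin at the centre of its underside. It stands left or right of the console.
- strip: White socket strip fixed to the table, 240 (x) x 64 (y) x 40 high, with three round sockets on top; origin at the centre of its underside. The slide switch is on top near its +x end. It stands on the side of the console where the tray is not.
- switch_top (a point): Centre of the top of the slide switch's white grip (14 in x, 26 in y, 20 tall; its top is 61 above the table). Axes as the strip's. Off at the strip's x = +91; sliding it towards the sockets (strip's -x) turns it on.
- switch (a joint): Travel of the slide switch from off, m: 0 off, 0.022 fully on, at its end stop (towards the sockets). About 2 N of friction, no spring.
- mug: White mug, 80 diameter, 90 tall, handle on its side, a bystander standing loose beyond the tray or the strip; origin at the centre of its underside.
- jar: Glass jar with a steel cap, 70 diameter, 100 tall, a bystander standing loose beyond the other of the two; origin at the centre of its underside.
Mind the look-alikes: they are no part of the job. Of the things shaped like the tin, the metal one is meant.

How it is judged:
On the way, in this order (a step that is already met when the one before it is completed fails the run):
1. the tin stands upright in the tray, let go (x of tin in the frame of tray between -0.047 and 0.047 m and y of tin in the frame of tray between -0.047 and 0.047 m and z of tin in the frame of tray below 0.011 m and angle between tin's own z axis and vertical below 0.1 rad and contact force between tin and the fingers below 0.05 N), for 0.2 s.
2. the bar-shaped grip is level with the round one (within 6 mm along the track) and at rest, the strip still off (y of bar_top in the frame of round_top between -0.006 and 0.006 m and velocity of joint bar_fader between -0.005 and 0.005 m/s and value of joint switch below 0.011 m), for 0.2 s.
3. the slide switch is fully on (at least 18 of its 22 mm) (value of joint switch above 0.018 m), for 0.2 s.
At the end, for the whole second after the job is handed in: The tin stands upright on the tray's floor (its centre within 47 mm of the tray's centre along both tray axes), let go and at rest; the bar-shaped grip is level with the round grip within 6 mm along the track, at rest; the switch has travelled at least 18 mm of its 22 mm towards the sockets (all of step 1 and y of bar_top in the frame of round_top between -0.006 and 0.006 m and velocity of joint bar_fader between -0.005 and 0.005 m/s and value of joint switch above 0.018 m and linear speed of tin below 0.02 m/s); the robot touches nothing.
It fails at once if the round grip is shifted by more than 5 mm (distance of round_top from where it was at the start of the episode above 0.005 m).
It fails at once if the tin is tipped by more than 45 degrees (angle between tin's own z axis and vertical above 0.785 rad).
It fails at once if the tin is dropped or thrown (faster than 0.8 m/s while out of the fingers, a fall of some 33 mm) (linear speed of tin above 0.8 m/s and contact force between tin and the fingers below 0.05 N).
It fails at once if the mug or jar is shoved more than 40 mm (distance of any of mug, jar from where it was at the start of the episode above 0.04 m).
It fails at once if the mug or jar is knocked over (angle between any of mug, jar's own z axis and vertical above 0.6 rad).
It also fails if it takes over 70 s, if anything falls off the work surface, if the arm or the gripper's body presses on something with over 40 N, if the wrist force passes 120 N, or if a joint passes its speed limit or range.

## Working session

There is one attempt and no reset: what is moved stays moved. The work goes in short steps, Python scripts to look and compute and a tool call to move; the robot and the scene stay as the last step left them, time stands still between calls to the robot, and variables do not carry over. Pictures are saved under pics/ and viewed, and the job is handed in when it is done.

Besides the shell and the picture viewer there is one more tool, called after ">>>" as name(argument=value, ...) on one line, values as JSON. step_arm: Moves the arm, as the interface text tells. Its arguments: {"type":"object","properties":{"plan":{"type":"array"},"fingers":{"type":"number"},"force":{"type":"number"}},"required":["plan"]}

```bash
mkdir -p pics
python3 - <<'E'
from bench import manip
import cv2,numpy as np,pickle
s=manip.get_state();print({k:np.round(v,4) for k,v in s.items()})
for n in("scene","side"):
    c=manip.calibration(n);p,d=manip.grab_frame(n)
    pickle.dump((c,p,d),open(n+".pkl","wb"));cv2.imwrite(f"pics/{n}0.png",p);print(n,c)
E
```

```text
{'time': np.float64(0.0), 'q': array([ 1.5832e+00,  3.5940e-01,  1.1100e-02, -3.0000e-04, -1.2241e+00,
       -2.8810e-01]), 'dq': array([-0.0002,  0.0004, -0.003 ,  0.0007,  0.0006, -0.0015]), 'joint_efforts': array([-1.00000e-04, -5.83326e+01,  2.93420e+01,  6.93690e+00,
       -5.90000e-03, -0.00000e+00]), 'ee_pos': array([0.1837, 0.649 , 0.2304]), 'ee_rot': array([-2.0744,  0.2897,  2.0745]), 'ft_force': array([ 1.0856,  0.0615, -0.3282]), 'torque': array([ 0.0038, -0.0208,  0.0219]), 'width': np.float64(1.0006)}
scene {'fx': 623.538764822008, 'fy': 623.538764822008, 'cx': 317.44402429076587, 'cy': 241.3128761012343, 'world_to_cam': array([[-0.3628805 ,  0.93182575,  0.00430319,  0.22539218],
       [-0.79702485, -0.31277094,  0.51664856,  0.45313417],
       [ 0.48277234,  0.18405193,  0.85618675, -1.86898102],
       [ 0.        ,  0.        ,  0.        ,  1.        ]])}
side {'fx': 470.46609823472846, 'fy': 470.46609823472846, 'cx': 324.3951184135403, 'cy': 235.86590379596666, 'world_to_cam': array([[ 0.8798776 , -0.474764  ,  0.02036061, -0.54000531],
       [ 0.26170884,  0.51989626,  0.81315212, -0.19216464],
       [-0.39664076, -0.71014578,  0.58169501, -0.91465206],
       [ 0.        ,  0.        ,  0.        ,  1.        ]])}
```

View pics/scene0.png

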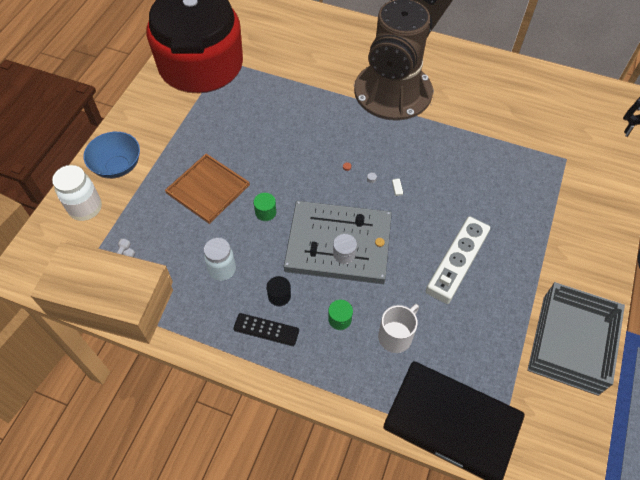

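View pics/side0.png

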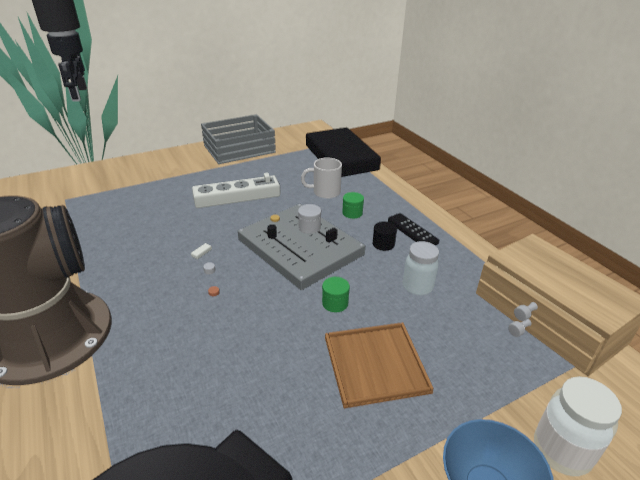

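Could be taken for the tin: green cans at scene (265,207) and (340,314), the black can at (279,291), and the metal one on the console at (345,249). I choose the metal one, which stands on the bar grip's track. Tray candidates are the wooden tray at (208,188), the grey basket at (577,337) and the drawer box at (105,290); the wooden tray matches. The strip is at (460,258), with its switch at the lower end near (447,277).

```bash
cat > h.py <<'E'
import numpy as np,cv2,pickle
def load(n):return pickle.load(open(n+".pkl","rb"))
def ray(c,u,v):
    M=c['world_to_cam'];R=M[:3,:3];t=M[:3,3]
    d=np.array([(u-c['cx'])/c['fx'],-(v-c['cy'])/c['fy'],-1.])
    return -R.T@t,R.T@d
def onz(c,u,v,z):
    o,d=ray(c,u,v);return o+d*(z-o[2])/d[2]
def proj(c,p):
    M=c['world_to_cam'];q=M[:3,:3]@np.asarray(p)+M[:3,3]
    return c['cx']+c['fx']*q[0]/-q[2],c['cy']+c['fy']*-q[1]/-q[2]
def pts(c,d):
    # world point per pixel
    v,u=np.mgrid[:480,:640];z=d
    P=np.stack([(u-c['cx'])/c['fx']*z,-(v-c['cy'])/c['fy']*z,-z],-1)
    M=c['world_to_cam'];return (P-M[:3,3])@M[:3,:3]
E
python3 - <<'E'
from h import *
c,p,d=load("scene")
cv2.imwrite("pics/cropA.png",cv2.resize(p[190:290,275:405],None,fx=6,fy=6,interpolation=cv2.INTER_CUBIC))
cv2.imwrite("pics/cropB.png",cv2.resize(p[205:310,415:505],None,fx=5.5,fy=5.5,interpolation=cv2.INTER_CUBIC))
c,p,d=load("side")
cv2.imwrite("pics/cropC.png",cv2.resize(p[160:285,180:370],None,fx=4,fy=4,interpolation=cv2.INTER_CUBIC))
E
```

```text
(no output)
```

View pics/cropA.png

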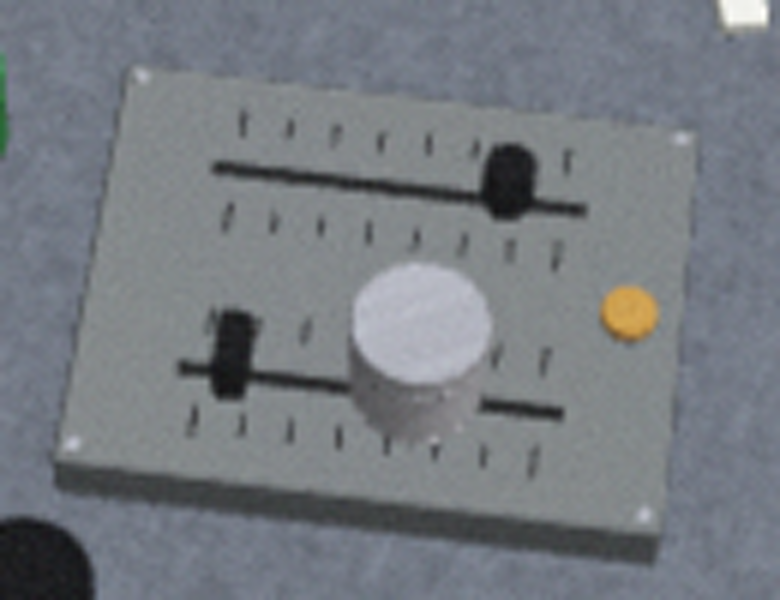

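View pics/cropB.png

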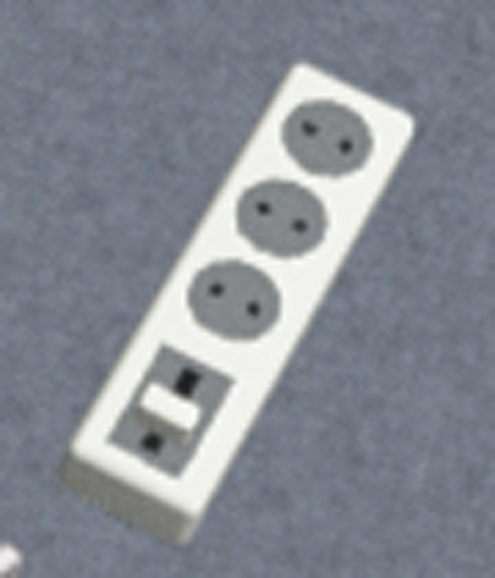

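View pics/cropC.png

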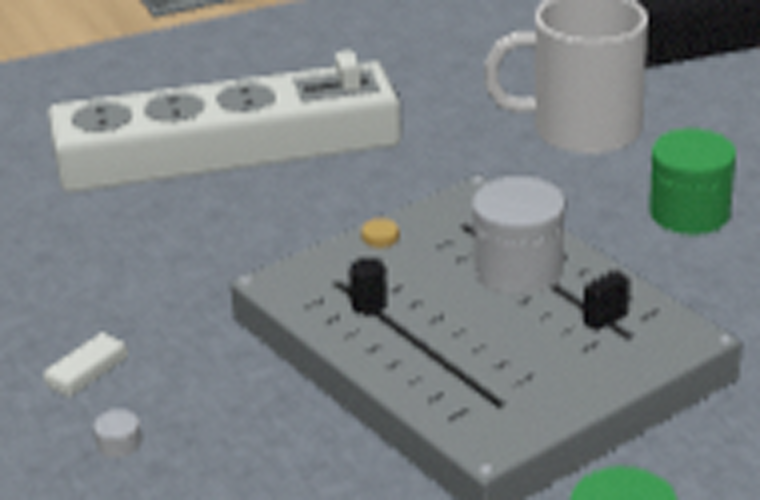

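Crop A shows the metal tin (345,249) on the bar track between the bar grip at (313,250) and the coin at (380,242), and the round grip at (359,220). In crop B the switch grip is near (446,278), with the sockets up the strip from it. Next I measure everything.

Run:
```python
from h import *
np.set_printoptions(precision=4,suppress=True)
c,p,d=load("scene");cs,ps,ds=load("side")
A=lambda u,v:(275+u/6-.4,190+v/6-.4)
B=lambda u,v:(415+u/5.5-.4,205+v/5.5-.4)
C=lambda u,v:(180+u/4-.4,160+v/4-.4)
con=[onz(c,*A(*q),.03) for q in [(130,70),(695,133),(660,537),(55,463)]]
print("console",np.array(con)[:,:2]);cc=np.mean(con,0)[:2]
# y axis: left->right
ya=(con[1]-con[0]+con[2]-con[3])[:2];xa=(con[3]-con[0]+con[2]-con[1])[:2]
print("len",np.linalg.norm(ya)/2,np.linalg.norm(xa)/2,"ang y-90,x",np.degrees(np.arctan2(ya[1],ya[0]))-90,np.degrees(np.arctan2(xa[1],xa[0])),"centre",cc)
th=np.mean([np.arctan2(ya[1],ya[0])-np.pi/2,np.arctan2(xa[1],xa[0])]);R=np.array([[np.cos(th),-np.sin(th)],[np.sin(th),np.cos(th)]])
# depth-based things
def cl(c,P,ctr,r,zlo,zhi):
    m=(np.hypot(P[...,0]-ctr[0],P[...,1]-ctr[1])<r)&(P[...,2]>zlo)&(P[...,2]<zhi);return P[m]
for nm,(cc_,d_) in dict(scene=(c,d),side=(cs,ds)).items():
    P=pts(cc_,d_)
    u,v={'scene':A(422,322),'side':C(518,208)}[nm]
    t=onz(cc_,u,v,.082);print(nm,"tin top ray",t,"loc",R.T@(t[:2]-cc))
    q=cl(cc_,P,t,.05,.077,.09);print(' depth top',len(q),q.mean(0),(q.max(0)+q.min(0))/2)
    for g,uvs in dict(round={'scene':A(512,162),'side':C(368,270)},bar={'scene':A(236,324),'side':C(605,285)}).items():
        t=onz(cc_,*uvs[nm],.06);print(nm,g,t,"loc",R.T@(t[:2]-cc))
        q=cl(cc_,P,t,.03,.054,.068);print(' depth',len(q),q.mean(0) if len(q) else 0)
# strip
st=[onz(c,*B(*q),.04) for q in [(300,62),(415,120),(195,515),(72,450)]]
sc=np.mean(st,0);print("strip",np.array(st)[:,:2],sc,np.linalg.norm(st[0]-st[3]),np.linalg.norm(st[0]-st[1]))
a=(st[3]+st[2]-st[0]-st[1])[:2];print("strip +x ang",np.degrees(np.arctan2(a[1],a[0])))
print("switch scene",onz(c,*B(172,402),.061),"side",onz(cs,*C(346,58),.061))
# tray by colour
hsv=cv2.cvtColor(p,cv2.COLOR_BGR2HSV);m=cv2.inRange(hsv,(5,90,60),(20,255,220));m[:140]=0;m[235:]=0;m[:,:155]=0;m[:,260:]=0
k=max(cv2.findContours(m,0,2)[0],key=cv2.contourArea);r=cv2.minAreaRect(k);ap=cv2.approxPolyDP(k,8,True)[:,0]
print("tray px",ap.tolist())
T=np.array([onz(c,u,v,.016)[:2] for u,v in ap]);print(T,T.mean(0))
P=pts(c,d)
for n,(u,v),z in[("mug",(398,320),.09),("jar",(218,249),.1)]:print(n,onz(c,u,v,z))
for n,(u,v),z in[("mug",(327,167),.09),("jar",(424,251),.1)]:print(n,onz(cs,u,v,z))
for n,(u,v) in dict(g1=(265,200),g2=(340,307),bl=(279,285)).items():print(n,P[v,u])
```

```text
console [[ 0.4992 -0.1067]
 [ 0.4409  0.1315]
 [ 0.6325  0.1782]
 [ 0.69   -0.0615]]
len 0.2458880252991002 0.1966798525026177 ang y-90,x 13.623797573410627 13.533369975793727 centre [0.5656 0.0354]
scene tin top ray [0.6027 0.0633 0.082 ] loc [0.0426 0.0184]
 depth top 346 [0.6042 0.0632 0.0809] [0.6037 0.0628 0.0828]
scene round [0.5031 0.068  0.06  ] loc [-0.0532  0.0464]
 depth 55 [0.5057 0.0681 0.0588]
scene bar [ 0.6185 -0.0105  0.06  ] loc [ 0.0406 -0.057 ]
 depth 59 [ 0.6271 -0.0085  0.0591]
side tin top ray [0.5985 0.0534 0.082 ] loc [0.0361 0.0099]
 depth top 271 [0.5999 0.0565 0.083 ] [0.6014 0.0598 0.0817]
side round [0.5029 0.0629 0.06  ] loc [-0.0545  0.0415]
 depth 59 [0.5018 0.0615 0.0607]
side bar [ 0.622  -0.0144  0.06  ] loc [ 0.0431 -0.0616]
 depth 64 [ 0.623  -0.015   0.0598]
strip [[0.3863 0.3232]
 [0.3981 0.3802]
 [0.6299 0.3384]
 [0.619  0.2806]] [0.5083 0.3306 0.04  ] 0.23659210072165707 0.05818869777327286
strip +x ang -10.293258001161721
switch scene [0.5926 0.3142 0.061 ] side [0.5931 0.3133 0.061 ]
tray px [[205, 154], [165, 190], [209, 223], [249, 184]]
[[ 0.4358 -0.405 ]
 [ 0.5841 -0.4489]
 [ 0.6351 -0.2938]
 [ 0.4846 -0.2496]] [ 0.5349 -0.3493]
mug [0.7511 0.2422 0.09  ]
jar [ 0.7369 -0.2062  0.1   ]
mug [0.742  0.2262 0.09  ]
jar [ 0.7331 -0.2173  0.1   ]
g1 [ 0.5375 -0.1771  0.05  ]
g2 [0.7527 0.1068 0.0554]
bl [ 0.7487 -0.0481  0.0488]
```

```bash
cat > go.py <<'E'
# usage: python3 go.py x y z [yaw of tool y, deg]  -> shift in tool axes
import sys;from h import *;from bench import manip
from scipy.spatial.transform import Rotation as Ro
np.set_printoptions(precision=4,suppress=True)
s=manip.get_state();R=Ro.from_rotvec(s['ee_rot']).as_matrix();p=s['ee_pos']
yaw=np.degrees(np.arctan2(R[1,1],R[0,1]))
print("t",s['time'],"pos",p,"toolx",R[:,0],"y-yaw",yaw,"w",s['width'],"f",s['ft_force'])
a=list(map(float,sys.argv[1:]))
if a:
    print("shift",R.T@(np.array(a[:3])-p))
    if len(a)>3:print("turn",-((a[3]-yaw+90)%180-90),"(tool x down: + turn lowers yaw)")
E
python3 go.py 0.601 0.06 0.231 13.6
```

```text
t 0.1 pos [0.1837 0.6491 0.2304] toolx [-0.0003 -0.0015 -1.    ] y-yaw -105.81076339006434 w 0.9994435842062255 f [0.0757 1.2341 0.196 ]
shift [ 0.0002  0.4531 -0.562 ]
turn 60.589236609935654 (tool x down: + turn lowers yaw)
```

>>> step_arm(plan=[0, 0.0283, -0.035, 7.5, 0, 0.0234, -0.0384, 7.5, 0, 0.0182, -0.0411, 7.5, 0, 0.0127, -0.0432, 7.5, 0, 0.007, -0.0445, 7.5], fingers=0, force=30)

```text
time: 0.6
ee_pos: [0.3144, 0.464, 0.231]
ee_rot: [-1.66, 0.839, 1.66]
ft_force: [0.3, 0.7, -0.6]
width: 1.001
```

```bash
python3 go.py 0.601 0.06 0.231 13.6
```

```text
t 0.6 pos [0.3144 0.464  0.231 ] toolx [-0.0002 -0.0005 -1.    ] y-yaw -143.59547075936484 w 1.0012260307472158 f [ 0.346   0.7043 -0.6245]
shift [ 0.0002  0.0091 -0.4952]
turn 22.804529240635162 (tool x down: + turn lowers yaw)
```

>>> step_arm(plan=[0, 0.001, -0.045, 7.6, 0, -0.005, -0.0447, 7.6, 0, -0.0109, -0.0437, 7.6, 0, -0.0167, -0.0418, 0, 0, -0.0167, -0.0418, 0])

```text
time: 1.1
ee_pos: [0.4452, 0.281, 0.2313]
ee_rot: [-1.386, 1.085, 1.386]
ft_force: [1.0, 1.4, -0.9]
width: 1.001
```

```bash
python3 go.py 0.601 0.06 0.231 13.6
```

```text
t 1.1 pos [0.4452 0.281  0.2313] toolx [-0.0001  0.     -1.    ] y-yaw -166.1010171651685 w 1.0011144203193203 f [ 0.9847  1.3979 -0.8908]
shift [ 0.0002 -0.0981 -0.2519]
turn 0.29898283483146315 (tool x down: + turn lowers yaw)
```

>>> step_arm(plan=[0, -0.0178, -0.0458, 0.3, 0, -0.0178, -0.0458, 0, 0, -0.0178, -0.0458, 0, 0, -0.0178, -0.0458, 0, 0, -0.0178, -0.0458, 0])

```text
time: 1.6
ee_pos: [0.5859, 0.0793, 0.2311]
ee_rot: [-1.382, 1.088, 1.382]
ft_force: [1.0, 2.5, -0.1]
width: 1.001
```

>>> step_arm(plan=[0, -0.009, -0.023, 0, 0, 0, 0, 0, 0, 0, 0, 0])

```text
time: 1.9
ee_pos: [0.5992, 0.0602, 0.2305]
ee_rot: [-1.38, 1.09, 1.382]
ft_force: [0.3, -0.7, 0.3]
width: 0.999
```

```bash
python3 go.py 0.601 0.06 0.231 13.6
python3 - <<'E'
from bench import manip
import cv2,pickle
c=manip.calibration("wrist");p,d=manip.grab_frame("wrist");print(c)
pickle.dump((c,p,d),open("w1.pkl","wb"));cv2.imwrite("pics/w1.png",p)
E
```

```text
t 1.9 pos [0.5992 0.0602 0.2305] toolx [-0.0014 -0.0003 -1.    ] y-yaw -166.5076815249926 w 0.9986794167586858 f [ 0.2615 -0.6692  0.2828]
shift [-0.0005 -0.0017 -0.0006]
turn -0.10768152499258576 (tool x down: + turn lowers yaw)
{'fx': 371.64829954431775, 'fy': 371.64829954431775, 'cx': 319.87589621613284, 'cy': 239.69464027030173, 'world_to_cam': array([[-0.97227397, -0.23383652,  0.00195372,  0.59738585],
       [ 0.22096388, -0.92142099, -0.31962215, -0.03581888],
       [ 0.07653953, -0.31032859,  0.94754307, -0.40764549],
       [ 0.        ,  0.        ,  0.        ,  1.        ]])}
```

View pics/w1.png

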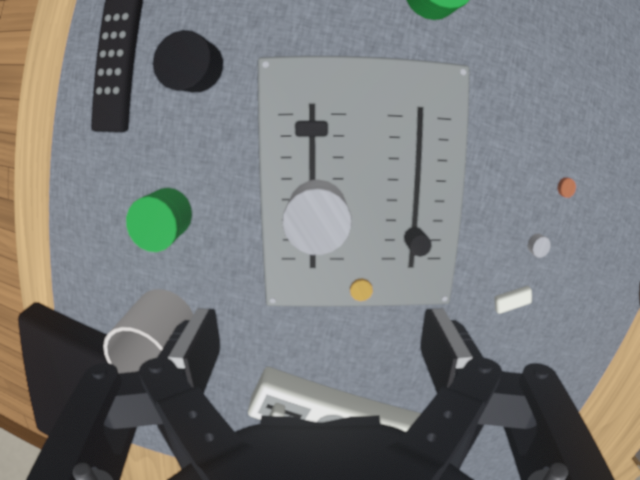

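The wrist view shows the tin top at about (317,221), the bar grip at (311,129), the round grip at (416,240), and the console upright between columns 262 and 468. Nothing stands between the jaws and the tin.

```bash
cat >> h.py <<'E'
def wray(c,u,v):
    a=np.array([u-c['cx'],v-c['cy']]);r=np.hypot(*a);th=r/c['fx'];a=a/max(r,1e-9)*np.sin(th)
    M=c['world_to_cam'];R=M[:3,:3];return -R.T@M[:3,3],R.T@np.array([a[0],-a[1],-np.cos(th)])
def wz(c,u,v,z):
    o,d=wray(c,u,v);return o+d*(z-o[2])/d[2]
def wpts(c,d):
    v,u=np.mgrid[:480,:640];x=u-c['cx'];y=v-c['cy'];r=np.hypot(x,y)+1e-9;t=np.tan(np.minimum(r/c['fx'],1.3))
    P=np.stack([x/r*t*d,-y/r*t*d,-d],-1);M=c['world_to_cam'];return (P-M[:3,3])@M[:3,:3]
E
cat > w.py <<'E'
from h import *
import sys
np.set_printoptions(precision=4,suppress=True)
c,p,d=load(sys.argv[1])
P=wpts(c,d)
con=np.array([wz(c,u,v,.03)[:2] for u,v in [(469,66),(448,304),(268,306),(260,58)]])  # (-x-y),(-x+y),(+x+y),(+x-y)
print(con);cc=con.mean(0)
ya=(con[1]-con[0]+con[2]-con[3]);xa=(con[3]-con[0]+con[2]-con[1])
print(np.linalg.norm(ya)/2,np.linalg.norm(xa)/2);print(np.degrees([np.arctan2(ya[1],ya[0])-np.pi/2,np.arctan2(xa[1],xa[0])]),cc)
th=np.mean([np.arctan2(ya[1],ya[0])-np.pi/2,np.arctan2(xa[1],xa[0])]);R=np.array([[np.cos(th),-np.sin(th)],[np.sin(th),np.cos(th)]])
m=(P[...,2]>.074)&(P[...,2]<.095)&(np.hypot(P[...,0]-.6,P[...,1]-.06)<.045);q=P[m]
n,l=0,0
k=max(cv2.findContours(m.astype(np.uint8),0,2)[0],key=cv2.contourArea);E=cv2.fitEllipse(k);print("tin px",E,"n",m.sum(),"depth",q.mean(0))
t=wz(c,*E[0],.082);print("tin",t,R.T@(t[:2]-cc))
for nm,ctr in dict(bar=(.623,-.012),round=(.503,.065)).items():
    m=(P[...,2]>.05)&(P[...,2]<.07)&(np.hypot(P[...,0]-ctr[0],P[...,1]-ctr[1])<.03)
    k=max(cv2.findContours(m.astype(np.uint8),0,2)[0],key=cv2.contourArea);e=cv2.minAreaRect(k);t=wz(c,*e[0],.06)
    print(nm,e,t,R.T@(t[:2]-cc),"depth",P[m].mean(0),R.T@(P[m].mean(0)[:2]-cc))
E
python3 w.py w1; python3 -c "
from h import *
c,p,d=load('w1');cv2.imwrite('pics/w1c.png',cv2.resize(p[50:310,250:480],None,fx=2.3,fy=2.3,interpolation=cv2.INTER_CUBIC))"
```

```text
[[ 0.4951 -0.1097]
 [ 0.4383  0.1323]
 [ 0.6282  0.1775]
 [ 0.6857 -0.0638]]
0.24825999916301533 0.19561546545381303
[13.3092 13.4568] [0.5618 0.0341]
tin px ((316.7239685058594, 220.4996795654297), (66.84071350097656, 67.55496978759766), 95.42533874511719) n 3636 depth [0.6028 0.0602 0.0824]
tin [0.6027 0.0603 0.082 ] [0.0458 0.016 ]
bar ((311.5, 128.0), (16.0, 33.0), 90.0) [ 0.6243 -0.0108  0.06  ] [ 0.0504 -0.0581] depth [ 0.6246 -0.0107  0.0606] [ 0.0507 -0.0581]
round ((419.2500305175781, 243.75), (24.041629791259766, 21.920310974121094), 45.0) [0.5051 0.0655 0.06  ] [-0.0479  0.0437] depth [0.505  0.0655 0.06  ] [-0.048   0.0437]
```

View pics/w1c.png

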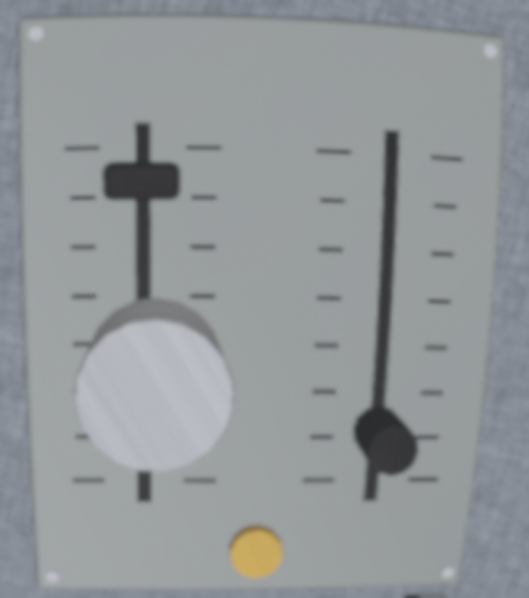

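>>> step_arm(plan=[0.03, -0.0034, -0.0008, 0, 0.04, 0, 0, 0, 0.04, 0, 0, 0, 0.04, 0, 0, 0, 0.035, 0, 0, 0])

```text
time: 2.45
ee_pos: [0.6019, 0.0622, 0.0449]
ee_rot: [-1.383, 1.087, 1.383]
ft_force: [0.8, 0.5, 0.1]
width: 1.0
```

>>> step_arm(plan=[0, 0, 0, 0, 0, 0, 0, 0])

```text
time: 2.65
ee_pos: [0.6029, 0.0618, 0.0469]
ee_rot: [-1.383, 1.087, 1.383]
ft_force: [0.7, 0.3, -0.1]
width: 1.0
```

>>> step_arm(plan=[0, 0, 0, 0, 0, 0, 0, 0, 0, 0, 0, 0, 0, 0, 0, 0, 0, 0, 0, 0], fingers=255, force=30)

```text
time: 3.15
ee_pos: [0.6038, 0.0615, 0.0487]
ee_rot: [-1.383, 1.084, 1.38]
ft_force: [-2.8, 1.5, 6.7]
width: 0.646
```

>>> step_arm(plan=[0, 0, 0, 0, 0, 0, 0, 0, 0, 0, 0, 0])

```text
time: 3.45
ee_pos: [0.6038, 0.0615, 0.0487]
ee_rot: [-1.383, 1.084, 1.38]
ft_force: [-3.7, 1.6, 6.2]
width: 0.651
```

>>> step_arm(plan=[-0.005, 0, 0, 0, -0.01, 0, 0, 0, -0.02, 0, 0, 0, -0.03, 0, 0, 0, -0.03, 0, 0, 0])

```text
time: 3.95
ee_pos: [0.6026, 0.0608, 0.1429]
ee_rot: [-1.382, 1.088, 1.382]
ft_force: [0.9, 0.0, -1.9]
width: 0.653
```

>>> step_arm(plan=[-0.03, 0, 0, 0, 0, 0, 0, 0])

```text
time: 4.15
ee_pos: [0.6055, 0.0615, 0.1772]
ee_rot: [-1.385, 1.08, 1.376]
ft_force: [0.1, -0.5, -2.5]
width: 0.651
```

```bash
python3 go.py 0.535 -0.349 0.17 -16.9
python3 - <<'E'
from bench import manip
import cv2,pickle
for n in ("wrist","side"):
    c=manip.calibration(n);p,d=manip.grab_frame(n)
    pickle.dump((c,p,d),open(n+"2.pkl","wb"));cv2.imwrite(f"pics/{n}2.png",p)
E
```

```text
t 4.15 pos [0.6055 0.0615 0.1772] toolx [ 0.0084  0.0023 -1.    ] y-yaw -166.36831582889167 w 0.6507119057874302 f [ 0.0645 -0.4776 -2.5256]
shift [ 0.0057  0.1653 -0.3823]
turn 30.53168417110834 (tool x down: + turn lowers yaw)
```

View pics/wrist2.png

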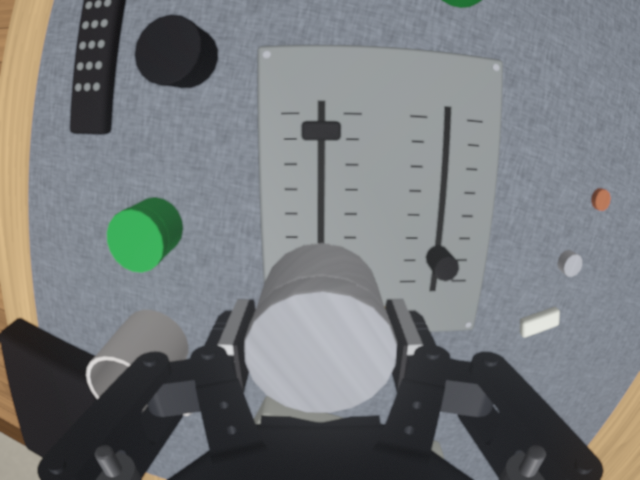

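View pics/side2.png

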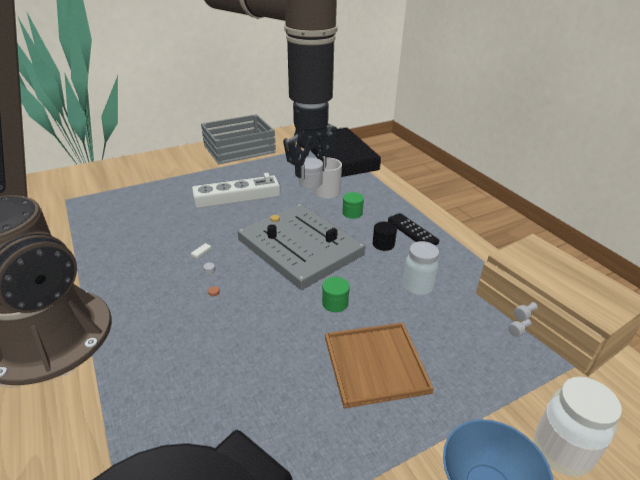

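The tin is gripped squarely and upright between the pads (wrist view (320,345), side view (312,172)), and the bar grip is now free. I carry it to the tray.

>>> step_arm(plan=[0, 0.01, -0.023, 0, 0, 0.0165, -0.0382, 0, 0, 0.0165, -0.0382, 0, 0, 0.0165, -0.0382, 0, 0, 0.0165, -0.0382, 0])

```text
time: 4.75
ee_pos: [0.569, -0.1291, 0.1701]
ee_rot: [-1.381, 1.089, 1.384]
ft_force: [0.2, -0.4, -2.4]
width: 0.647
```

>>> step_arm(plan=[0, 0.0165, -0.0382, 0, 0, 0.0165, -0.0382, 0, 0, 0.0165, -0.0382, 0, 0, 0.0165, -0.0382, 0, 0, 0.0165, -0.0382, 0])

```text
time: 5.25
ee_pos: [0.5337, -0.3341, 0.17]
ee_rot: [-1.38, 1.088, 1.384]
ft_force: [1.2, 0.3, -2.6]
width: 0.652
```

>>> step_arm(plan=[0, 0.007, -0.015, 0, 0, 0, 0, 0, 0, 0, 0, 0])

```text
time: 5.55
ee_pos: [0.5311, -0.3487, 0.1702]
ee_rot: [-1.379, 1.088, 1.383]
ft_force: [-0.3, 0.6, -3.3]
width: 0.649
```

```bash
python3 go.py 0.535 -0.349 0.17
python3 - <<'E'
from bench import manip
import cv2,pickle
for n in ("scene","side"):
    c=manip.calibration(n);p,d=manip.grab_frame(n)
    pickle.dump((c,p,d),open(n+"3.pkl","wb"));cv2.imwrite(f"pics/{n}3.png",p)
E
```

```text
t 5.55 pos [ 0.5311 -0.3487  0.1702] toolx [-0.0017  0.001  -1.    ] y-yaw -166.46694227870998 w 0.6486542521958988 f [-0.2782  0.6002 -3.2989]
shift [ 0.0002 -0.0037 -0.0012]
```

View pics/side3.png

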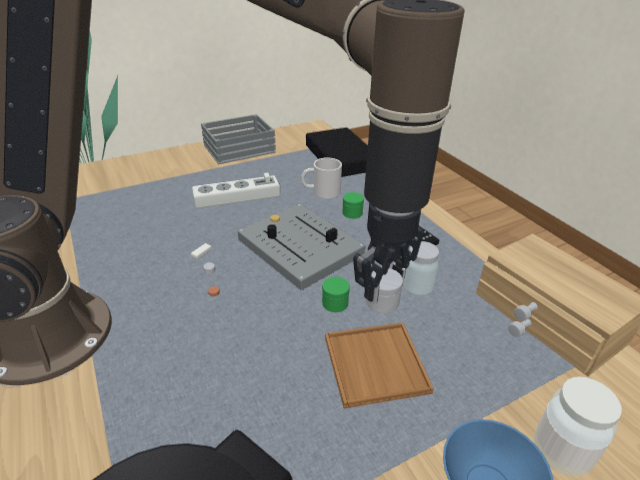

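Run:
```python
from h import *
c,p,d=load("side3")
T=np.array([onz(c,u,v,.016)[:2] for u,v in [(326,334),(404,325),(430,389),(345,403)]]);print(T,T.mean(0))
P=pts(c,d);m=(np.hypot(P[...,0]-.533,P[...,1]+.349)<.045)&(P[...,2]<.17)&(P[...,2]>.1)
print(np.percentile(P[m][:,2],[0,2,5,50]))
q=P[370,380];print("floor",q)
```

```text
[[ 0.47648958 -0.26019201]
 [ 0.6253898  -0.31024699]
 [ 0.57577257 -0.4534351 ]
 [ 0.4315099  -0.40949735]] [ 0.52729046 -0.35834286]
[0.15307913 0.15449321 0.15516717 0.1618787 ]
floor [ 0.5256184  -0.37504863  0.0082067 ]
```

>>> step_arm(plan=[0.02, -0.0037, -0.0012, 0, 0.035, 0, 0, 0, 0.035, 0, 0, 0, 0.025, 0, 0, 0, 0.015, 0, 0, 0])

```text
time: 6.15
ee_pos: [0.5349, -0.3474, 0.039]
ee_rot: [-1.381, 1.087, 1.386]
ft_force: [0.5, 0.2, -2.0]
width: 0.652
```

>>> step_arm(plan=[0, 0, 0, 0, 0, 0, 0, 0])

```text
time: 6.35
ee_pos: [0.5363, -0.3486, 0.0418]
ee_rot: [-1.383, 1.087, 1.383]
ft_force: [0.3, -0.3, -2.2]
width: 0.653
```

>>> step_arm(plan=[0.006, 0, 0, 0, 0.006, 0, 0, 0, 0, 0, 0, 0])

```text
time: 6.65
ee_pos: [0.5354, -0.3491, 0.0289]
ee_rot: [-1.381, 1.087, 1.382]
ft_force: [-0.7, 0.3, -2.3]
width: 0.649
```

>>> step_arm(plan=[0.002, 0, 0, 0, 0.002, 0, 0, 0, 0, 0, 0, 0])

```text
time: 6.95
ee_pos: [0.5355, -0.3493, 0.0251]
ee_rot: [-1.382, 1.088, 1.382]
ft_force: [-0.1, 0.0, -1.7]
width: 0.653
```

>>> step_arm(plan=[0.0015, 0, 0, 0, 0, 0, 0, 0])

```text
time: 7.15
ee_pos: [0.5357, -0.3495, 0.0248]
ee_rot: [-1.383, 1.087, 1.382]
ft_force: [-2.4, 1.9, 5.0]
width: 0.651
```

>>> step_arm(plan=[0.0015, 0, 0, 0, 0, 0, 0, 0])

```text
time: 7.35
ee_pos: [0.5357, -0.3496, 0.0247]
ee_rot: [-1.383, 1.087, 1.381]
ft_force: [-6.4, 4.6, 15.9]
width: 0.648
```

>>> step_arm(plan=[-0.002, 0, 0, 0, 0, 0, 0, 0])

```text
time: 7.55
ee_pos: [0.536, -0.3495, 0.0248]
ee_rot: [-1.383, 1.087, 1.381]
ft_force: [-1.0, -2.0, 3.5]
width: 0.652
```

>>> step_arm(plan=[0, 0, 0, 0, 0, 0, 0, 0, 0, 0, 0, 0, 0, 0, 0, 0, 0, 0, 0, 0], fingers=0)

```text
time: 8.05
ee_pos: [0.5357, -0.3494, 0.0242]
ee_rot: [-1.382, 1.088, 1.382]
ft_force: [0.4, 0.9, 0.0]
width: 1.001
```

>>> step_arm(plan=[0, 0, 0, 0, 0, 0, 0, 0])

```text
time: 8.25
ee_pos: [0.5357, -0.3493, 0.0243]
ee_rot: [-1.382, 1.087, 1.382]
ft_force: [-0.2, -0.3, -0.1]
width: 1.0
```

>>> step_arm(plan=[-0.02, 0, 0, 0, -0.03, 0, 0, 0, -0.04, 0, 0, 0, -0.03, 0, 0, 0, 0, 0, 0, 0])

```text
time: 8.75
ee_pos: [0.5382, -0.3505, 0.1497]
ee_rot: [-1.389, 1.085, 1.375]
ft_force: [0.9, -0.2, -0.3]
width: 1.0
```

```bash
python3 - <<'E'
from bench import manip
import cv2,pickle
for n in ("scene","side","wrist"):
    c=manip.calibration(n);p,d=manip.grab_frame(n)
    pickle.dump((c,p,d),open(n+"4.pkl","wb"));cv2.imwrite(f"pics/{n}4.png",p)
from h import *
P=wpts(c,d);m=(P[...,2]>.045)&(P[...,2]<.07)&(np.hypot(P[...,0]-.535,P[...,1]+.35)<.06)
print("tin top",m.sum(),P[m].mean(0),P[m].std(0))
E
python3 go.py
```

```text
tin top 5571 [ 0.53739455 -0.35118978  0.05823383] [0.01403959 0.01438839 0.0016849 ]
t 8.9 pos [ 0.5353 -0.349   0.1439] toolx [-0.0001  0.0005 -1.    ] y-yaw -166.4200707701632 w 0.9995498158556058 f [ 0.5093 -0.3509 -0.459 ]
```

View pics/wrist4.png

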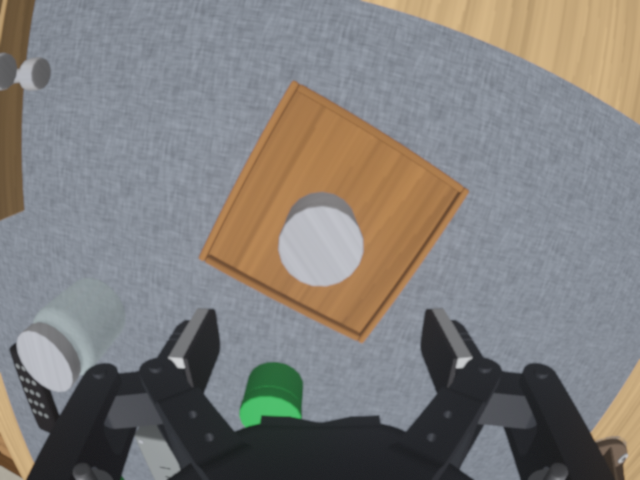

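The tin stands alone and upright near the middle of the tray (about (320,245), top at z = 0.058 = floor + 52 mm), and the gripper is clear of it. Next is the bar grip.

```bash
python3 go.py 0.6243 -0.0108 0.144 13.4
```

```text
t 8.9 pos [ 0.5353 -0.349   0.1439] toolx [-0.0001  0.0005 -1.    ] y-yaw -166.4200707701632 w 0.9995498158556058 f [ 0.5093 -0.3509 -0.459 ]
shift [ 0.0001 -0.1659  0.3079]
turn 0.17992922983683002 (tool x down: + turn lowers yaw)
```

>>> step_arm(plan=[0, -0.0166, 0.0308, 0.2, 0, -0.0207, 0.0385, 0, 0, -0.0207, 0.0385, 0, 0, -0.0207, 0.0385, 0, 0, -0.0207, 0.0385, 0])

```text
time: 9.4
ee_pos: [0.5887, -0.1448, 0.1427]
ee_rot: [-1.378, 1.091, 1.381]
ft_force: [1.2, -0.5, -0.3]
width: 0.999
```

>>> step_arm(plan=[0, -0.0207, 0.0385, 0, 0, -0.0207, 0.0385, 0, 0, -0.0155, 0.0285, 0, 0, -0.0076, 0.0176, 0, 0, 0, 0, 0])

```text
time: 9.9
ee_pos: [0.6234, -0.0097, 0.1428]
ee_rot: [-1.38, 1.09, 1.383]
ft_force: [0.8, -0.8, -0.5]
width: 1.001
```

>>> step_arm(plan=[0, 0, 0, 0, 0, 0, 0, 0])

```text
time: 10.1
ee_pos: [0.6231, -0.0128, 0.1437]
ee_rot: [-1.378, 1.091, 1.38]
ft_force: [0.5, 1.4, -1.0]
width: 0.997
```

```bash
python3 - <<'E'
from bench import manip
import cv2,pickle
for n in ("wrist",):
    c=manip.calibration(n);p,d=manip.grab_frame(n)
    pickle.dump((c,p,d),open(n+"5.pkl","wb"));cv2.imwrite(f"pics/{n}5.png",p)
E
python3 go.py 0.6243 -0.0108 0.144 13.4
```

```text
t 10.15 pos [ 0.6232 -0.013   0.144 ] toolx [-0.0007 -0.0002 -1.    ] y-yaw -166.67842206143595 w 1.0001768643483597 f [ 0.3517 -0.3251 -0.1103]
shift [-0.     -0.0016  0.0018]
turn -0.07842206143595831 (tool x down: + turn lowers yaw)
```

View pics/wrist5.png

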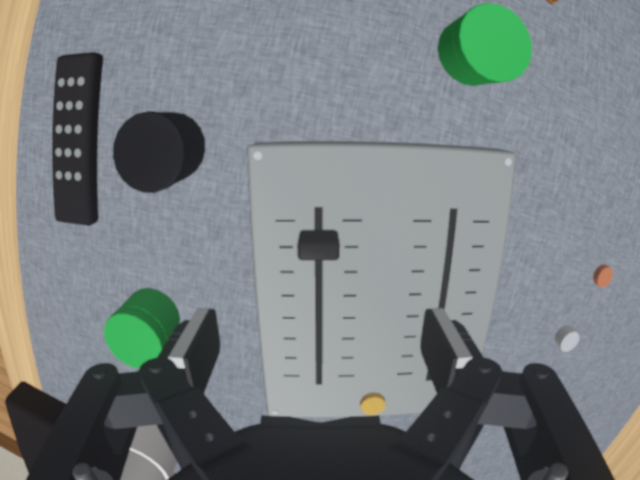

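The bar grip is at (319,245), centred between the jaws. I descend and grip it.

>>> step_arm(plan=[0.02, -0.0012, 0.0018, 0, 0.03, 0, 0, 0, 0.03, 0, 0, 0, 0.02, 0, 0, 0, 0.008, 0, 0, 0])

```text
time: 10.65
ee_pos: [0.6228, -0.0112, 0.0341]
ee_rot: [-1.377, 1.093, 1.381]
ft_force: [-1.6, -0.4, -0.4]
width: 1.001
```

>>> step_arm(plan=[0, 0, 0, 0, 0, 0, 0, 0])

```text
time: 10.85
ee_pos: [0.6251, -0.0102, 0.0373]
ee_rot: [-1.38, 1.089, 1.378]
ft_force: [0.5, -0.4, 0.0]
width: 1.001
```

>>> step_arm(plan=[0, 0, 0, 0, 0, 0, 0, 0, 0, 0, 0, 0, 0, 0, 0, 0, 0, 0, 0, 0], fingers=255, force=20)

```text
time: 11.35
ee_pos: [0.6237, -0.01, 0.0369]
ee_rot: [-1.379, 1.09, 1.38]
ft_force: [-3.7, -0.8, 6.4]
width: 0.32
```

>>> step_arm(plan=[0, 0, 0, 0, 0, 0, 0, 0, 0, 0, 0, 0])

```text
time: 11.65
ee_pos: [0.6237, -0.01, 0.0369]
ee_rot: [-1.379, 1.09, 1.38]
ft_force: [-4.0, -0.7, 6.1]
width: 0.324
```

>>> step_arm(plan=[0, 0, 0.01, 0, 0, 0, 0.02, 0, 0, 0, 0.02, 0, 0, 0, 0.02, 0, 0, 0, 0.02, 0])

```text
time: 12.15
ee_pos: [0.6028, 0.0776, 0.0369]
ee_rot: [-1.38, 1.091, 1.38]
ft_force: [-1.1, -3.6, 5.1]
width: 0.316
```

>>> step_arm(plan=[0, 0, 0.012, 0, 0, 0, 0, 0, 0, 0, 0, 0])

```text
time: 12.45
ee_pos: [0.5999, 0.09, 0.0369]
ee_rot: [-1.38, 1.09, 1.381]
ft_force: [-5.6, 1.5, 7.0]
width: 0.323
```

```bash
python3 go.py; python3 -c "
import numpy as np
print(np.array([.6237,-.01])+.1018*np.array([-.2317,.9728]))"
```

```text
t 12.45 pos [0.5999 0.09   0.0369] toolx [-0.0009 -0.0001 -1.    ] y-yaw -166.5527288794326 w 0.3228123673859272 f [-5.648   1.4863  6.9831]
[0.60011294 0.08903104]
```

>>> step_arm(plan=[0, 0, 0, 0, 0, 0, 0, 0, 0, 0, 0, 0, 0, 0, 0, 0, 0, 0, 0, 0], fingers=0)

```text
time: 12.95
ee_pos: [0.6008, 0.0894, 0.0362]
ee_rot: [-1.379, 1.09, 1.379]
ft_force: [0.3, 0.5, 0.0]
width: 1.0
```

>>> step_arm(plan=[-0.01, 0, 0, 0, -0.04, 0, 0, 0, -0.05, 0, 0, 0, -0.05, 0, -0.03, 0, -0.04, 0, -0.03, 0])

```text
time: 13.45
ee_pos: [0.6138, 0.0354, 0.2227]
ee_rot: [-1.382, 1.086, 1.379]
ft_force: [1.8, 0.2, -0.9]
width: 0.998
```

>>> step_arm(plan=[0, 0, -0.03, 0, 0, 0, 0, 0, 0, 0, 0, 0])

```text
time: 13.75
ee_pos: [0.6204, 0.0054, 0.2197]
ee_rot: [-1.378, 1.09, 1.378]
ft_force: [-0.4, 0.7, -1.2]
width: 0.997
```

```bash
python3 - <<'E'
from bench import manip
import cv2,pickle
for n in ("wrist","scene","side"):
    c=manip.calibration(n);p,d=manip.grab_frame(n)
    pickle.dump((c,p,d),open(n+"6.pkl","wb"));cv2.imwrite(f"pics/{n}6.png",p)
E
python3 go.py
```

```text
t 13.9 pos [0.6203 0.0066 0.2189] toolx [-0.0008 -0.0002 -1.    ] y-yaw -166.5681117834769 w 1.0009952123549863 f [-0.0071  0.128  -0.5262]
```

View pics/wrist6.png

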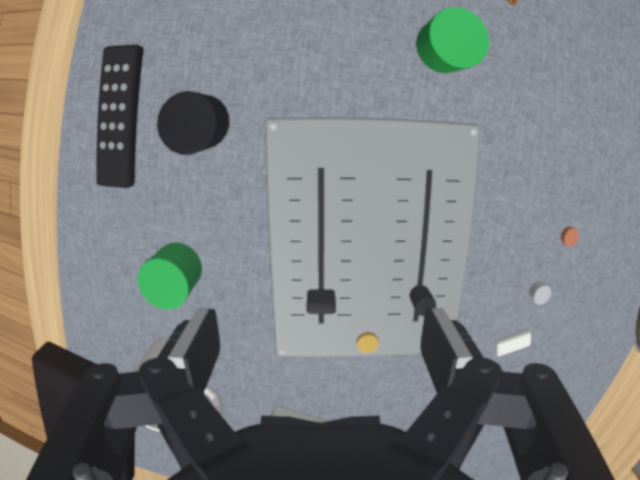

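View pics/scene6.png

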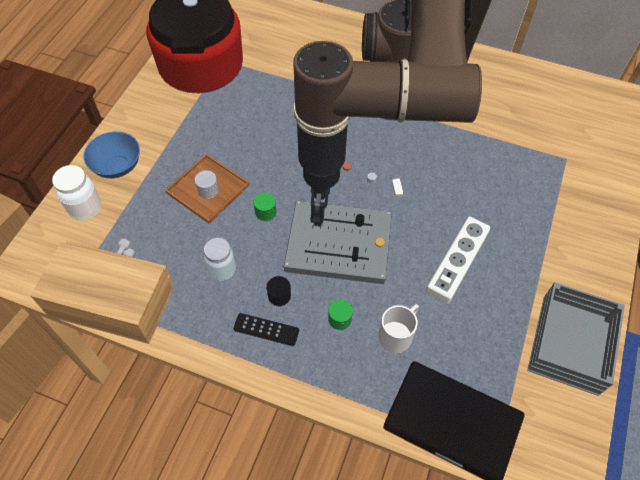

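The bar grip is now at wrist (321,302) and the round grip at (421,297), partly near the finger. I measure the level from all three views.

Run:
```python
from h import *
np.set_printoptions(precision=4,suppress=True)
th=np.radians(13.45);Y=np.array([-np.sin(th),np.cos(th)])
for n in("wrist6","scene6","side6"):
    c,p,d=load(n);f=wpts if n[0]=='w' else pts;P=f(c,d)
    o={}
    g=cv2.cvtColor(p,cv2.COLOR_BGR2GRAY)
    for k,ctr in dict(bar=(.600,.089),round=(.504,.065)).items():
        m=(P[...,2]>.052)&(P[...,2]<.07)&(np.hypot(P[...,0]-ctr[0],P[...,1]-ctr[1])<.025)&(g<80)
        q=P[m];o[k]=q.mean(0)
        yy=q[:,:2]@Y;print(n,k,m.sum(),q.mean(0),"along",yy.mean(),(yy.min()+yy.max())/2)
c,p,d=load("wrist6")
cv2.imwrite("pics/w6c.png",cv2.resize(p[250:370,260:480],None,fx=3.6,fy=3.6,interpolation=cv2.INTER_CUBIC))
c,p,d=load("scene6")
cv2.imwrite("pics/s6c.png",cv2.resize(p[190:290,275:405],None,fx=6,fy=6,interpolation=cv2.INTER_CUBIC))
```

```text
wrist6 bar 407 [0.6012 0.0862 0.0597] along -0.05596778981166579 -0.053958612359806174
wrist6 round 328 [0.5067 0.0637 0.0597] along -0.055927252789569795 -0.053707361055616284
scene6 bar 60 [0.6031 0.0905 0.0589] along -0.05230870447226312 -0.05218857013429438
scene6 round 58 [0.5062 0.0682 0.0583] along -0.05141904167627705 -0.05140868727814968
side6 bar 57 [0.5989 0.0833 0.0585] along -0.05824181833458679 -0.05634217228953964
side6 round 55 [0.5013 0.0606 0.0592] along -0.05764859381269857 -0.0563876342229848
```

View pics/w6c.png

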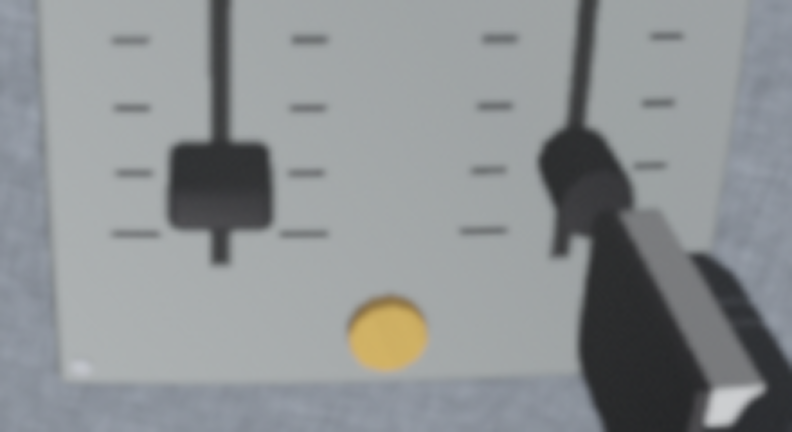

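View pics/s6c.png

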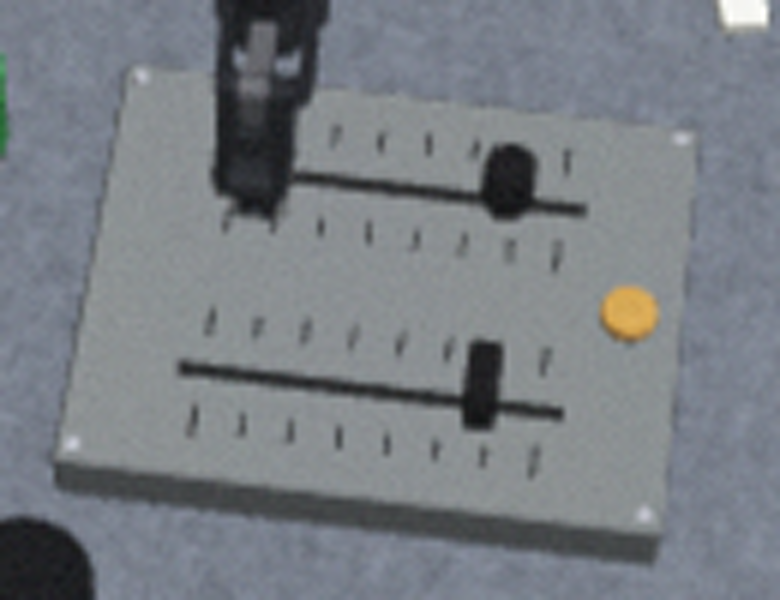

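All three views agree that the two grips are level within about 1 mm. The round grip hasn't moved. Now the switch.

```bash
python3 go.py 0.592 0.26 0.219 -10.3; python3 -c "
from bench import manip;print(manip.get_state()['q'])"
```

```text
t 13.9 pos [0.6203 0.0066 0.2189] toolx [-0.0008 -0.0002 -1.    ] y-yaw -166.5681117834769 w 1.0009952123549863 f [-0.0071  0.128  -0.5262]
shift [-0.0001 -0.0314  0.253 ]
turn 23.731888216523117 (tool x down: + turn lowers yaw)
[ 3.24977511e-01  2.78081902e-01 -1.32593754e-01 -8.76682296e-05
 -1.16089335e+00 -9.05118723e-02]
```

>>> step_arm(plan=[0, -0.0056, 0.0447, 4.75, 0, -0.0018, 0.045, 4.75, 0, 0.0019, 0.045, 4.75, 0, 0.0056, 0.0446, 4.75, 0, 0.0094, 0.044, 4.75])

```text
time: 14.4
ee_pos: [0.5948, 0.2323, 0.2189]
ee_rot: [-1.074, 1.291, 1.074]
ft_force: [1.2, 0.2, -0.1]
width: 1.001
```

>>> step_arm(plan=[0, 0.0086, 0.0287, 0, 0, 0, 0, 0, 0, 0, 0, 0])

```text
time: 14.7
ee_pos: [0.5916, 0.261, 0.2185]
ee_rot: [-1.077, 1.289, 1.077]
ft_force: [-0.0, -0.2, 0.0]
width: 1.0
```

```bash
python3 - <<'E'
from bench import manip
import cv2,pickle
for n in ("wrist",):
    c=manip.calibration(n);p,d=manip.grab_frame(n)
    pickle.dump((c,p,d),open(n+"7.pkl","wb"));cv2.imwrite(f"pics/{n}7.png",p)
E
python3 go.py
```

```text
t 14.75 pos [0.5919 0.2601 0.2187] toolx [-0.0009 -0.0008 -1.    ] y-yaw 169.74091448420953 w 1.0043988928050074 f [0.6908 0.2847 0.7402]
```

View pics/wrist7.png

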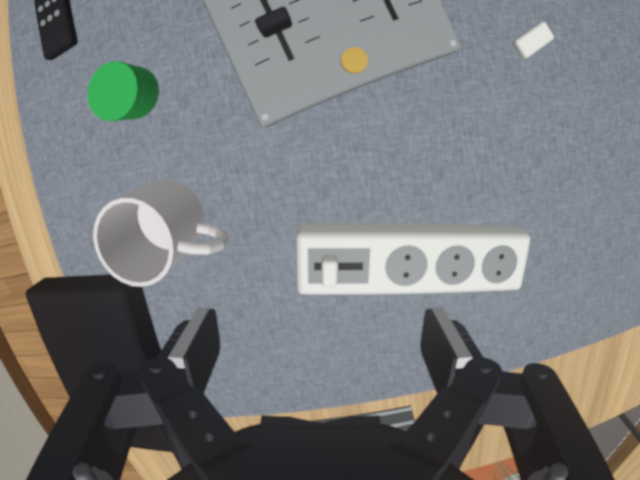

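The wrist view shows the switch grip at about (329,273) at the off end, the sockets to its right, and the mug handle tip at (226,238).

```bash
python3 - <<'E'
from h import *
np.set_printoptions(precision=4,suppress=True)
c,p,d=load("wrist7");P=wpts(c,d)
m=(P[...,2]>.054)&(P[...,2]<.07)&(np.hypot(P[...,0]-.5928,P[...,1]-.3138)<.03)
v,u=np.nonzero(m);print(m.sum(),u.min(),u.max(),v.min(),v.max(),P[m].mean(0),(P[m].min(0)+P[m].max(0))/2)
print("rect px centre",wz(c,(u.min()+u.max())/2,(v.min()+v.max())/2,.061))
S=[wz(c,x,y,.04)[:2] for x,y in[(298,234),(528,237),(521,289),(299,294)]];print(np.array(S))
a=S[0]-S[1];b=S[3]-S[2];print(np.degrees([np.arctan2(*a[::-1]),np.arctan2(*b[::-1])]),np.linalg.norm(a))
print("handle",P[238,224],P[240,215])
cv2.imwrite("pics/w7c.png",cv2.resize(p[220:310,280:400],None,fx=5,fy=5,interpolation=cv2.INTER_CUBIC))
E
python3 go.py 0.5928 0.3138 0.12 -10.3
```

```text
462 321 337 259 287 [0.5934 0.3117 0.0605] [0.5935 0.3128 0.0589]
rect px centre [0.5934 0.3115 0.061 ]
[[0.6157 0.2776]
 [0.3875 0.3212]
 [0.394  0.3798]
 [0.6268 0.3375]]
[-10.8276 -10.3134] 0.23232247892644312
handle [0.6821 0.2668 0.048 ] [0.6877 0.2645 0.0575]
t 14.75 pos [0.5919 0.2601 0.2187] toolx [-0.0009 -0.0008 -1.    ] y-yaw 169.74091448420953 w 1.0043988928050074 f [0.6908 0.2847 0.7402]
shift [0.0986 0.0086 0.0531]
turn 0.04091448420953725 (tool x down: + turn lowers yaw)
```

View pics/w7c.png

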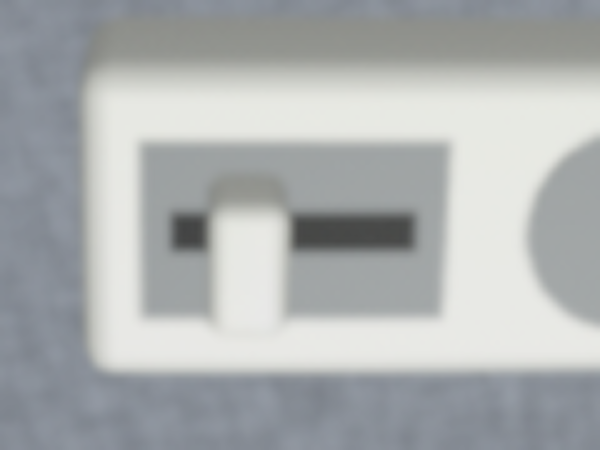

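>>> step_arm(plan=[0.01, 0.004, 0.026, 0, 0.03, 0.0037, 0.0254, 0, 0.04, 0, 0, 0, 0.02, 0, 0, 0, 0, 0, 0, 0], fingers=110)

```text
time: 15.25
ee_pos: [0.5924, 0.3093, 0.1154]
ee_rot: [-1.075, 1.297, 1.075]
ft_force: [-0.4, 0.4, 0.8]
width: 0.57
```

>>> step_arm(plan=[0, 0, 0, 0, 0, 0, 0, 0])

```text
time: 15.45
ee_pos: [0.5953, 0.3116, 0.1212]
ee_rot: [-1.075, 1.286, 1.074]
ft_force: [0.8, 0.2, -0.2]
width: 0.568
```

```bash
python3 go.py 0.5934 0.312 0.046 -10.4
```

```text
t 15.45 pos [0.5953 0.3116 0.1212] toolx [ 0.0024  0.0016 -1.    ] y-yaw 169.62840755858616 w 0.5678679522573444 f [ 0.8007  0.2016 -0.1689]
shift [ 0.0752  0.0021 -0.0001]
turn 0.02840755858616717 (tool x down: + turn lowers yaw)
```

>>> step_arm(plan=[0.02, 0, 0, 0, 0.03, 0, 0, 0, 0.016, 0, 0, 0, 0.006, 0, 0, 0, 0, 0, 0, 0])

```text
time: 15.95
ee_pos: [0.5946, 0.3115, 0.0478]
ee_rot: [-1.075, 1.289, 1.075]
ft_force: [-0.0, 0.4, -0.2]
width: 0.568
```

>>> step_arm(plan=[0, 0, 0, 0, 0, 0, 0, 0])

```text
time: 16.15
ee_pos: [0.595, 0.3121, 0.0489]
ee_rot: [-1.075, 1.287, 1.075]
ft_force: [-0.8, -0.7, -0.5]
width: 0.574
```

```bash
python3 go.py 0.5934 0.312 0.046 -10.4;  python3 - <<'E'
from bench import manip
import cv2,pickle
for n in ("wrist",):
    c=manip.calibration(n);p,d=manip.grab_frame(n)
    pickle.dump((c,p,d),open(n+"8.pkl","wb"));cv2.imwrite(f"pics/{n}8.png",p)
E
```

```text
t 16.15 pos [0.595  0.3121 0.0489] toolx [ 0.002   0.0016 -1.    ] y-yaw 169.65745681321113 w 0.5735061276480122 f [-0.8372 -0.7444 -0.4634]
shift [ 0.0029  0.0015 -0.0004]
turn 0.057456813211132385 (tool x down: + turn lowers yaw)
```

View pics/wrist8.png

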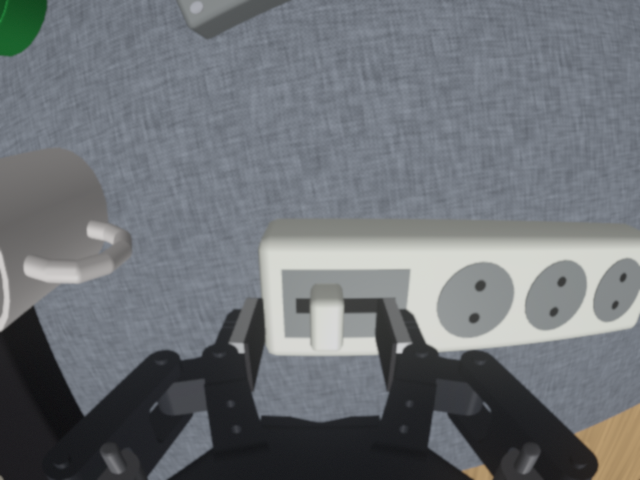

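The switch grip, at (327,315), stands between the open jaws. The mug is well clear at the left. I close and slide.

>>> step_arm(plan=[0.002, 0.0015, 0, 0, 0, 0, 0, 0, 0, 0, 0, 0, 0, 0, 0, 0, 0, 0, 0, 0], fingers=255, force=20)

```text
time: 16.7
ee_pos: [0.5925, 0.3118, 0.0454]
ee_rot: [-1.075, 1.289, 1.075]
ft_force: [-2.2, -0.8, 3.1]
width: 0.16
```

>>> step_arm(plan=[0, 0, 0, 0, 0, 0, 0, 0, 0, 0, 0, 0])

```text
time: 17.0
ee_pos: [0.5927, 0.3117, 0.0454]
ee_rot: [-1.075, 1.289, 1.075]
ft_force: [-3.0, -0.0, 4.4]
width: 0.159
```

>>> step_arm(plan=[0, 0.006, 0, 0, 0, 0.006, 0, 0, 0, 0.006, 0, 0, 0, 0.003, 0, 0, 0, 0, 0, 0])

```text
time: 17.5
ee_pos: [0.5725, 0.3155, 0.0453]
ee_rot: [-1.076, 1.288, 1.075]
ft_force: [5.3, -4.0, 0.3]
width: 0.154
```

>>> step_arm(plan=[0, 0.0015, 0, 0, 0, 0, 0, 0, 0, 0, 0, 0])

```text
time: 17.8
ee_pos: [0.5723, 0.3155, 0.0454]
ee_rot: [-1.076, 1.287, 1.074]
ft_force: [12.0, -5.0, -2.7]
width: 0.156
```

>>> step_arm(plan=[0, 0.001, 0, 0, 0, 0, 0, 0, 0, 0, 0, 0])

```text
time: 18.1
ee_pos: [0.5722, 0.3156, 0.0454]
ee_rot: [-1.077, 1.286, 1.073]
ft_force: [15.4, -6.1, -5.0]
width: 0.155
```

At the end stop: the force rises and the TCP no longer moves. I relieve the push, release, rise and check.

>>> step_arm(plan=[0, -0.002, 0, 0, 0, 0, 0, 0])

```text
time: 18.3
ee_pos: [0.5724, 0.3155, 0.0454]
ee_rot: [-1.076, 1.288, 1.074]
ft_force: [7.4, -4.3, 0.9]
width: 0.152
```

>>> step_arm(plan=[0, 0, 0, 0, 0, 0, 0, 0, 0, 0, 0, 0, 0, 0, 0, 0, 0, 0, 0, 0], fingers=110)

```text
time: 18.8
ee_pos: [0.5713, 0.3158, 0.0451]
ee_rot: [-1.075, 1.289, 1.075]
ft_force: [0.1, -0.8, -0.6]
width: 0.57
```

>>> step_arm(plan=[-0.02, 0, 0, 0, -0.04, 0, 0, 0, -0.05, 0, 0, 0, -0.03, 0, -0.03, 0, 0, 0, -0.03, 0])

```text
time: 19.3
ee_pos: [0.5628, 0.258, 0.1906]
ee_rot: [-1.076, 1.28, 1.074]
ft_force: [0.6, 0.1, -0.2]
width: 0.568
```

>>> step_arm(plan=[0, 0, 0, 0, 0, 0, 0, 0, 0, 0, 0, 0, 0, 0, 0, 0, 0, 0, 0, 0])

```text
time: 19.8
ee_pos: [0.5607, 0.2571, 0.1845]
ee_rot: [-1.076, 1.29, 1.076]
ft_force: [0.0, -0.3, -0.7]
width: 0.568
```

```bash
python3 - <<'E'
from bench import manip
import cv2,pickle
from h import *
np.set_printoptions(precision=4,suppress=True)
for n in ("wrist","scene","side"):
    c=manip.calibration(n);p,d=manip.grab_frame(n)
    pickle.dump((c,p,d),open(n+"9.pkl","wb"));cv2.imwrite(f"pics/{n}9.png",p)
th=np.radians(13.45);Y=np.array([-np.sin(th),np.cos(th)])
c,p,d=load("wrist9");P=wpts(c,d)
m=(P[...,2]>.054)&(P[...,2]<.07)&(np.hypot(P[...,0]-.58,P[...,1]-.314)<.035);print("switch",m.sum(),P[m].mean(0))
for n in("scene9","side9"):
    c,p,d=load(n);P=pts(c,d);g=cv2.cvtColor(p,cv2.COLOR_BGR2GRAY)
    for k,ctr in dict(bar=(.600,.089),round=(.504,.065)).items():
        m=(P[...,2]>.052)&(P[...,2]<.07)&(np.hypot(P[...,0]-ctr[0],P[...,1]-ctr[1])<.025)&(g<80)
        print(n,k,m.sum(),P[m].mean(0)[:2]@Y)
    m=(P[...,2]>.054)&(P[...,2]<.065)&(np.hypot(P[...,0]-.535,P[...,1]+.35)<.05);print("tin",P[m].mean(0))
E
python3 go.py
```

```text
switch 504 [0.573  0.3142 0.0605]
scene9 bar 62 -0.052252571928595185
scene9 round 55 -0.051186101840007145
tin [ 0.5392 -0.3463  0.0574]
side9 bar 56 -0.05796412358130289
side9 round 56 -0.05780789231590062
tin [ 0.5345 -0.3523  0.0592]
t 19.95 pos [0.5607 0.2569 0.1848] toolx [-0.0005 -0.0005 -1.    ] y-yaw 169.66942164431117 w 0.5700386217024936 f [0.1625 0.633  0.4874]
```

View pics/wrist9.png

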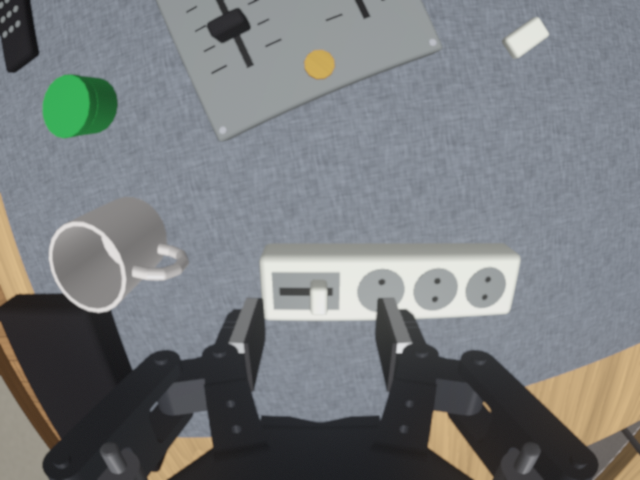

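View pics/scene9.png

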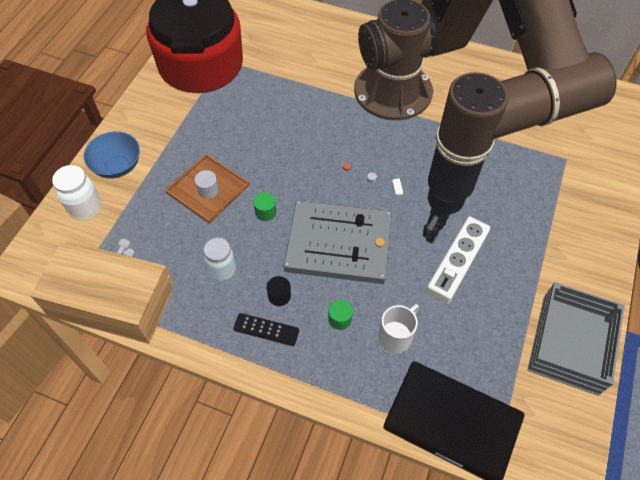

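Run:
```python
from h import *
np.set_printoptions(precision=4,suppress=True)
for a,b in(("scene","scene9"),("side","side9")):
    o=[]
    for n in(a,b):
        c,p,d=load(n);P=pts(c,d)
        m=(P[...,2]>.051)&(P[...,2]<.068)&(np.hypot(P[...,0]-.583,P[...,1]-.314)<.028);o.append(P[m].mean(0));print(n,m.sum(),P[m].mean(0))
    print("moved",np.linalg.norm((o[1]-o[0])[:2]))
c,p,d=load("wrist9");i1=cv2.resize(p[240:330,250:370],None,fx=5,fy=5,interpolation=cv2.INTER_CUBIC)
cv2.imwrite("pics/w9c.png",i1)
```

```text
scene 67 [0.596 0.314 0.059]
scene9 69 [0.5759 0.3174 0.058 ]
moved 0.020408134345081333
side 38 [0.5918 0.3069 0.0588]
side9 40 [0.5716 0.3102 0.059 ]
moved 0.020389401151826407
```

View pics/w9c.png

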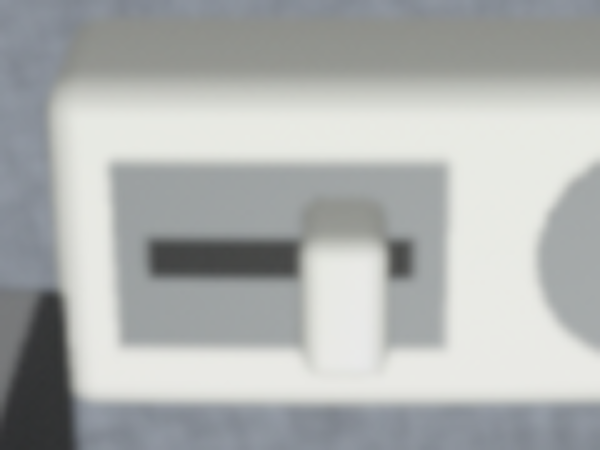

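Run:
```python
from bench import manip
print(manip.finish_job())
```

```text
the job is handed in; nothing more can be done
None
```

I did all three steps in the required order and handed the job in after about 20 s of the 70 s; no verdict is reported.

- **Tin:** It stands upright in the wooden tray, let go. It is within about 5 mm of the tray's centre as I measured it in the overhead view; the side view put that centre some 11 mm away, still well inside the 47 mm limit. Its top is at about 58 mm, which fits it standing on the tray floor.
- **Bar grip:** It is level with the round grip to about 1 mm. All three cameras agreed right after the slide, and the scene and side views agreed again at the end. The round grip did not move visibly.
- **Switch:** I slid it until it stopped moving and the push force rose to about 15 N, then let go. The scene and side cameras both show 20.4 mm of travel and the wrist camera about 20.6 mm. That is above the 18 mm needed, but 1.5 mm less than the stated 22 mm; I could not tell why.
- **Mug and jar:** They stand where they were, and the gripper is clear of everything.

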